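# Start and tighten a logger's battery cap

## Task

Set the orange screw cap squarely on the logger's battery neck, press it lightly and turn it backwards (anticlockwise seen from above) until you feel it drop off the end of the thread with a click, then screw it forwards (clockwise) until it is fully home and hand-snug. Do not force the plastic thread, and leave the other things on the bench as they are; let go of the cap when done.

Things in the scene. Friction and masses are not known exactly. Their poses are not given: they have to be found in the camera images.
- cap: Orange plastic screw cap, 80 g, loose, standing on its open end. Origin: centre of its skirt's underside, z up. Skirt 58 mm across, 51 inside; ceiling (inner end) at z 15, flat top at z 19 mm. Three equal inner lugs 120 degrees apart, 2.6 mm thick, at z 3.7 mm, reach in to 42 mm across; their angle is not told.
- cap_knob (a point): Point on the cap's axis 33 mm above its origin: middle of the fluted knob on top, the part to grip. Round, 44 mm across, from z 19 to 47 mm of the cap, can be gripped at any angle.
- neck: Dark grey upright threaded tube on the white logger case, fixed. Origin: centre of its rim (flat top end), 82 mm above the bench and 24 mm above the case; z up. Tube 40 mm across, its top 4 mm tapers to 35 mm. Right-hand thread, three equal starts 120 degrees apart, 48 mm across, lead 18 mm per turn, 2 mm thick. Where the starts lie about the axis is not told; yaw is random.
- thread_top (a point): Point on the neck's axis 2 mm below the rim, level with the tops of the blunt thread starts. Set on at any angle, the cap's lugs rest on the thread, cap origin 4 to 10 mm below the rim. Pressed lightly and turned anticlockwise the cap climbs with the lead (the hand must rise too) to 4 mm, then drops 6 mm: the click, at most 125 degrees on. Before home a contact load over 70 N harms it.
- neck_home (a point): Point on the neck's axis 15 mm below the rim: the cap's origin comes here when it is home, ceiling on the rim. From the click this takes 110 to 170 degrees clockwise and ends at a hard stop. Snug is a turning moment of 0.3 to 0.6 N m; well over 1 N m spoils the thread. The thread holds the cap when let go at any point.
- cell (a joint): Battery cell in the neck, on a spring: 0 = standing 4 mm above the rim, grows (m) as it is pushed down; 0.004 with the cap home. It pushes up on the cap's ceiling with about 1 N at 0 and 4.5 N at home, only after the click.
- panel: Instrument panel lying on the bench, fixed: aluminium plate 230 x 310 x 3 mm, with the white logger case (145 x 190 mm, top 58 mm above the bench), green terminal strips on the case (top 74 mm above the bench), grey slotted wire ducts (43 mm high) along two sides and a row of rail terminals (48 mm high). Origin: centre of the plate's underside; the neck's axis lies at x +5, y +45 mm.
- spare_cell: Spare battery cell with blue sleeve, standing, 33 mm across, 61 mm tall, 140 g, loose; origin under its middle. To be left alone.
- carton: Small white carton, 75 x 50 x 38 mm high, loose; origin under its middle. To be left alone.
- terminal_plug: Green terminal plug, 18 x 62 x 19 mm high, loose; origin under its middle. To be left alone.
There are look-alikes about, which are no part of the job. What is meant by the cap is not blue, and is the smaller of those in its own colour.

How it is judged (in metres and radians):
On the way, in this order (a step that is already met when the one before it is completed fails the run):
1. the cap, set on the neck and touching its thread, is backed up to the top of the thread, ready to drop (z of cap in the frame of neck between -0.005 and -0.003 m and horizontal distance between cap and neck below 0.0025 m and angle between cap's own z axis and vertical below 0.06 rad and contact force between cap and neck above 0.2 N), for 0.1 s.
2. the cap has dropped into the thread (z of cap in the frame of neck below -0.009 m and horizontal distance between cap and neck below 0.0025 m and angle between cap's own z axis and vertical below 0.06 rad), for 0.1 s.
At the end, for the whole second after the job is handed in: the cap is screwed home on the neck: its underside at least 14.2 mm below the rim (15 mm is home), within 2.5 mm of the neck's axis, level within 0.05 rad, at rest, and snug (thread and rim bear on it with over 12 N) (z of cap in the frame of neck below -0.0142 m and horizontal distance between cap and neck below 0.0025 m and angle between cap's own z axis and vertical below 0.05 rad and contact force between cap and neck above 12 N and linear speed of cap below 0.01 m/s); the robot touches nothing.
It fails at once if the cap is pressed on the neck with over 70 N of contact load while it is not yet home (contact force between cap and neck above 70 N and z of cap in the frame of neck above -0.0138 m).
It fails at once if the cap is overtightened: thread and rim bear on it with over 250 N together (contact force between cap and neck above 250 N).
It fails at once if a bystander (spare cell, carton, terminal plug) is moved by over 15 mm or the cell is knocked over (distance of any of spare_cell, carton, terminal_plug from where it was at the start of the episode above 0.015 m or angle between spare_cell's own z axis and vertical above 0.5 rad).
It also fails if it takes over 64 s, if anything falls off the work surface, if the arm or the gripper's body presses on something with over 40 N, if the wrist force passes 120 N, or if a joint passes its speed limit or range.

## Robot

A 6-joint arm with a two-finger parallel gripper is mounted at the origin on the work surface. World frame = base frame: x ahead of the robot, y to its left, z up, the work surface at z = 0. Lengths are in mm, angles in rad, forces in N, time in s.
With the tool pointing down it reaches from about 350 to 775 mm from the base axis. Payload 7.3 kg.
Tool frame: the origin (TCP) lies at the very end of the fingers, on their centre line; the grasp point (between the pads) lies grip_point_offset behind it (grip_point_offset is the distance from the TCP to the grasp point, in mm); x points along the fingers, z is the direction in which the jaws open and shut, and the axes are right-handed (so a half turn about x gives the same grasp; the last joint's range is limited). The gripper opens to 92 mm and grips with 3 to 60 N. Pads are 19 mm wide; open, the fingers measure 130 mm over their backs; the gripper's body (75 mm by 190 mm) begins 47 mm behind the grasp point.
Start: joints at [-1.467, 0.342, 1.524, -0, 1.275, -0.146], TCP at [129.807, -508.719, 226.741] pointing down, gripper open.
Joint ranges: [-2.53, 2.53], [-0.77, 2.02], [0.04, 2.7], [-1, 4.14], [0.28, 2.66], [-3.11, 3.11]. Speed limits (rad/s): [2.57, 2.57, 3.14, 3.14, 3.14, 3.14].

## Interface

Orientations are given as [roll, pitch, yaw] about the fixed x, y, z axes, in that order (R = Rz(yaw) Ry(pitch) Rx(roll)).
In Python, from plant import * gives the robot as it stands.
- The arm moves only by the tool send_rows, never from a script. Its argument "series" is text: rows parted by semicolons, each of 5 numbers parted by spaces: the gripper's target within -1 to 1 (fully open at 1, half-way at 0, shut at -1), then the shift along the tool's x, y, z in units of 30 mm (1.0 is 30 mm), then the turn about the tool's x in units of 5 degrees (1.0 is 5 degrees). A call has 1 to 8 rows; each row is the pose to reach, as a shift and turn from the pose commanded when the call began, along the tool's axes at that moment; what a row does not reach only later rows make up. A row lasts 1/8 s, in which the tool goes at most 62.5 mm and 10.7 degrees, less where a joint would pass 70% of its speed; a pose out of reach is approached as far as the arm can. A call with a gripper value outside its range is refused whole. The fingers move at their own pace and stop on an object; the grip force is fixed at half the most. Time passes only in rows, so rows that repeat a pose let the fingers close. It gives the time, the measured TCP pose, the force and the opening at its end, in the units of the state.
- get_obs(): the state, without advancing time (a new reading comes with each control period).
- capture(name): name is "scene" or "top" or "wrist"; returns a dict with "pixels" (384x512x3 uint8, red, green, blue), "mtx" (3x3 intrinsics, pixels), "R" (3x3) and "t" (3): a world point X has camera coordinates R X + t. Camera axes: x right, y down, z forward; pixel columns grow to the right and rows downward; lengths in mm; the calibration is good to about 2 mm. A picture is of the moment at which its call begins. There is no depth.
- close_job(): hands the job in, once; it reports no verdict.
Trained networks look in a picture, given as the dict that the camera call returned (one of the last four; its "shot" number tells which), for a name from the list of things; names that differ only in an ending like _2 or _b are one class to them, and where a whole thing is asked for, a point or a joint stands for the part that bears it (a point fixed in the world has none). Each returns a list of dicts, best first, with "score" (0 to 1); they miss things now and then, are a little off and sometimes report something else, mostly with a low value. They report only what shows in the picture. A call takes as long as a camera call. They do not tell look-alikes from the thing itself.
- cut_out(picture, thing): "pixels" (384x512 bool, what is visible of it).
- place_of(picture, thing): "point" ([x, y, z] in mm, in world coordinates, good to about 4 mm: a listed point, or the origin of a listed thing).
The state is a dict: "time": time; "joint_positions": joint angles; "dq": joint speeds; "tau": joint torques, N m; "tool_pos": TCP position; "tcp_rot": TCP orientation; "contact_force": force on the tool from outside, world axes, zero at the start; "moment": the same for the moment, N m; "grip_width": finger opening in mm.
Only numpy, scipy, OpenCV 4.12 (cv2) and the standard library are available. Lean on these libraries where they do the work, as an engineer would, in place of code of your own. Each camera call takes 0.05 s, during which the arm holds its last target.

## Working session

There is one attempt and no reset: what is moved stays moved. The work goes in short steps, Python scripts to look and compute and a tool call to move; the robot and the scene stay as the last step left them, time stands still between calls to the robot, and variables do not carry over. Pictures are saved under pics/ and viewed, and the job is handed in when it is done.

Besides the shell and the picture viewer there is one more tool, called after ">>>" as a command line: name --argument value ..., lists and objects as JSON in quotes. send_rows: Moves the arm, as the interface text tells. Its arguments: {"type":"object","properties":{"series":{"type":"string"}},"required":["series"]}

```bash
ls; mkdir -p pics
cat > h.py <<'E'
from plant import *
import numpy as np, cv2
def save(p,n): cv2.imwrite('pics/'+n, cv2.cvtColor(p['pixels'],cv2.COLOR_RGB2BGR))
def proj(p,X):
    c=p['R']@np.array(X,float)+p['t']; u=p['mtx']@c; return u[:2]/u[2]
def ray(p,uv,z):
    R=np.array(p['R']);t=np.array(p['t']);d=R.T@np.linalg.inv(p['mtx'])@np.array([uv[0],uv[1],1.]);o=-R.T@t
    return o+d*(z-o[2])/d[2]
E
python3 - <<'E'
from h import *
o=get_obs(); print(o)
for n in ['scene','top']:
    p=capture(n); save(p,n+'0.png'); print(n,p['shot'])
    for t in ['cap','cap_knob','neck','spare_cell','carton','terminal_plug','panel']:
        for r in place_of(p,t): print(t,np.round(r['point']),round(r['score'],2),np.round(proj(p,r['point'])))
print(get_obs()['time'])
E
```

```text
pics
{'time': 0.0, 'joint_positions': array([-1.46703577e+00,  3.42700723e-01,  1.52502745e+00, -3.26919400e-06,
        1.27540368e+00, -1.45982066e-01]), 'dq': array([-0.00061763,  0.00197094, -0.00052091, -0.00066065, -0.00183629,
        0.00073796]), 'tau': array([ 9.57908669e-04, -4.31235945e+01, -2.44217777e+01,  7.19769322e-02,
        5.58606035e-02, -1.18721473e-04]), 'tool_pos': array([ 129.74249918, -508.28840079,  226.05274489]), 'tcp_rot': array([2.9976416 , 1.56925713, 1.67658884]), 'contact_force': array([ 0.80653049, -0.78662983,  1.10030334]), 'moment': array([-0.04233529, -0.00829186,  0.00919937]), 'grip_width': 92.10358417435637}
scene 1
cap [485. 418.  -2.] 0.96 [314. 183.]
cap [397. 319.  -1.] 0.69 [266. 186.]
cap [497. 313.  -0.] 0.66 [295. 199.]
cap_knob [499. 311.  32.] 0.88 [296. 188.]
cap_knob [396. 317.  31.] 0.88 [266. 176.]
cap_knob [484. 422.  47.] 0.67 [316. 166.]
neck [ 586. -100.   88.] 0.82 [196. 270.]
spare_cell [454. 183.   4.] 0.68 [249. 213.]
carton [580. 170.  -0.] 0.74 [289. 237.]
terminal_plug [640. 312.  -1.] 0.62 [346. 219.]
terminal_plug [ 586. -102.   85.] 0.29 [195. 272.]
panel [ 570. -139.   -2.] 0.64 [176. 319.]
top 2
cap [399. 315.   2.] 0.93 [174. 236.]
cap [486. 423.  -2.] 0.92 [131. 200.]
cap [502. 314.  -4.] 0.7 [177. 193.]
cap_knob [401. 318.  30.] 0.92 [171. 234.]
cap_knob [499. 310.  35.] 0.89 [175. 192.]
cap_knob [488. 422.  46.] 0.68 [125. 196.]
cap_knob [580. 170.  -1.] 0.51 [236. 162.]
neck [585. -96.  80.] 0.87 [350. 153.]
spare_cell [454. 184.   2.] 0.54 [230. 213.]
carton [582. 171.  -2.] 0.82 [236. 162.]
carton [502. 312.  32.] 0.23 [175. 191.]
terminal_plug [644. 304.   3.] 0.72 [182. 136.]
terminal_plug [ 585. -101.   76.] 0.54 [352. 153.]
panel [ 567. -139.    3.] 0.92 [360. 168.]
0.8
```

Run:
```python
import cv2,numpy as np
a=cv2.imread('pics/top0.png'); b=cv2.imread('pics/scene0.png')
c=cv2.resize(a[170:270,90:270],None,fx=4.4,fy=4.4,interpolation=cv2.INTER_CUBIC)[:, :790]
cv2.imwrite('pics/topcrop.png',c)
```

```text
(no output)
```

View pics/top0.png

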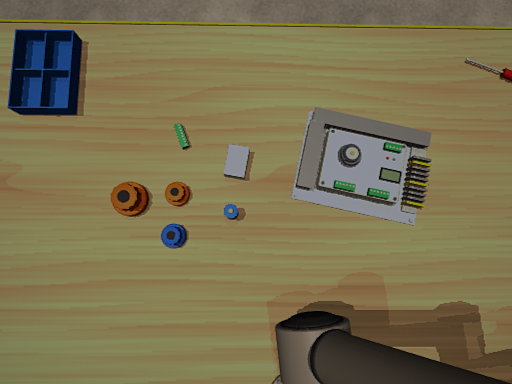

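View pics/scene0.png

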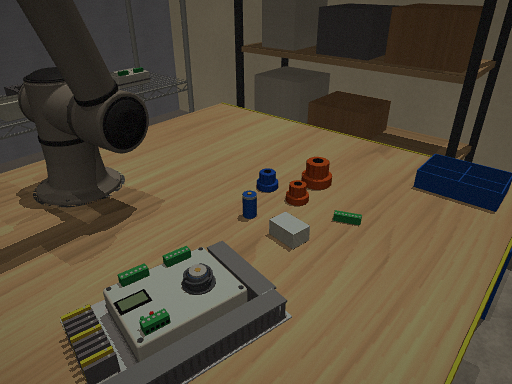

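```bash
sleep 1
```

```text
(no output)
```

View pics/topcrop.png

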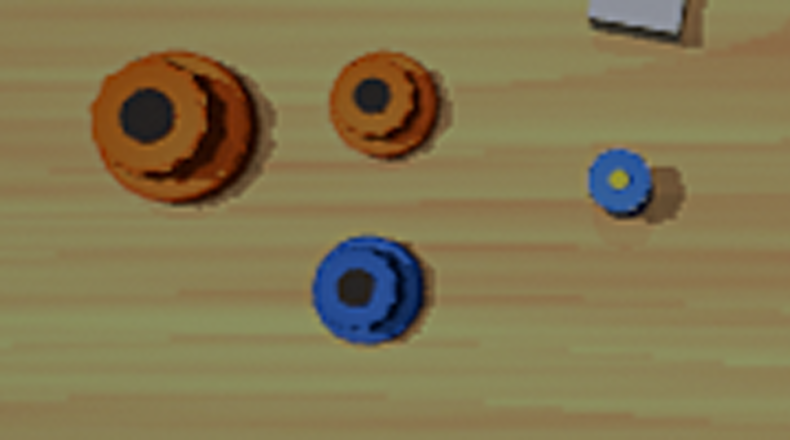

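Orange candidates: the large cap at (131,200) and the small cap at (177,193) in the top view, with a blue one at (174,236). The enlarged crop confirms the small orange cap at (177,193), about (500, 311) mm, is the one meant. It is the smaller of its own colour and not blue.

```bash
cat >> h.py <<'E'
from scipy.spatial.transform import Rotation as Ro
def T(o=None):
    o=o or get_obs(); return Ro.from_euler('xyz',o['tcp_rot']).as_matrix(), np.array(o['tool_pos'])
def rel(X,o=None):
    R,p=T(o); return R.T@(np.array(X)-p)/30
def st():
    o=get_obs();print('t',round(o['time'],2),'pos',np.round(o['tool_pos'],1),'j',np.round(o['joint_positions'],2),'F',np.round(o['contact_force'],1),'M',np.round(o['moment'],2),'w',round(o['grip_width'],1));print(np.round(T(o)[0],4));return o
E
python3 - <<'E'
from h import *
import plant; print([n for n in dir(plant) if n[0]!='_'])
print(grip_point_offset) if 'grip_point_offset' in dir(plant) else 0
st(); print(rel([500,311,227])); print(rel([460,311,227]))
p=capture('wrist'); print(p['mtx'],'cam',-np.array(p['R']).T@p['t'],p['R'])
E
```

```text
['Unreachable', 'capture', 'close_job', 'cut_out', 'get_obs', 'grip_point_offset', 'place_of']
18.8
t 0.8 pos [ 129.8 -508.7  226.7] j [-1.47  0.34  1.52  0.    1.28 -0.15] F [-0.3  0.9  0.3] M [ 0.    0.   -0.03] w 91.9
[[ 0.000e+00  9.690e-01  2.472e-01]
 [-0.000e+00  2.472e-01 -9.690e-01]
 [-1.000e+00  0.000e+00  1.000e-04]]
[-9.62280330e-03  1.87110469e+01 -2.34256184e+01]
[-9.65827057e-03  1.74190884e+01 -2.37551955e+01]
[[268.62048763   0.         257.35935733]
 [  0.         268.62048763 190.02609005]
 [  0.           0.           1.        ]] cam [ 195.40254097 -492.04193825  384.10431076] [[ 2.48723935e-01 -9.68573953e-01 -9.49356965e-04]
 [-9.36935319e-01 -2.40847568e-01  2.53267953e-01]
 [-2.45537393e-01 -6.21043159e-02 -9.67395701e-01]]
```

>>> send_rows --series "1 0 2 -1.3 0;1 0 4 -2.6 0;1 0 6 -3.9 0;1 0 8 -5.2 0;1 0 10 -6.5 0;1 0 12 -7.8 0;1 0 14 -9.1 0;1 0 15.7 -10.1 0"

```text
time: 1.85
tool_pos: [470.9, -140.3, 227.0]
tcp_rot: [0.59, 1.57, -0.731]
contact_force: [1.2, -1.5, -0.3]
grip_width: 91.7
```

>>> send_rows --series "1 0 0 0 0;1 0 0 0 0"

```text
time: 2.1
tool_pos: [469.4, -142.0, 226.5]
tcp_rot: [-1.403, 1.57, -2.723]
contact_force: [-0.0, -0.0, -0.1]
grip_width: 91.6
```

Run:
```python
from h import *
st()
p=capture('wrist'); save(p,'w1.png')
for t in ['neck','thread_top','neck_home']:
    for r in place_of(p,t): print(t,np.round(r['point'],1),round(r['score'],2),np.round(proj(p,r['point'])))
```

```text
t 2.1 pos [ 469.4 -142.   226.5] j [-0.45  0.28  1.62 -0.    1.25  0.87] F [-0.  -0.  -0.1] M [ 0.02  0.   -0.05] w 91.6
[[-7.000e-04  9.687e-01  2.483e-01]
 [-3.000e-04  2.483e-01 -9.687e-01]
 [-1.000e+00 -8.000e-04  1.000e-04]]
neck [581.  -95.7  81.4] 0.67 [241.  68.]
thread_top [584.7 -99.8  80. ] 0.87 [246.  66.]
neck_home [586.5 -97.   66.8] 0.64 [244.  65.]
```

View pics/w1.png

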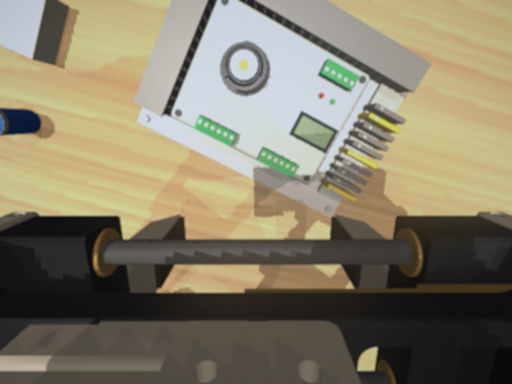

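>>> send_rows --series "1 0.4 1.8 -0.4 0;1 0.4 1.8 -0.4 0;1 0.4 1.8 -0.4 0"

```text
time: 2.68
tool_pos: [518.3, -117.7, 214.5]
tcp_rot: [-1.705, 1.57, -3.027]
contact_force: [0.6, -0.3, -0.2]
grip_width: 91.7
```

Run:
```python
from h import *
o=st()
p=capture('wrist'); save(p,'w2.png'); np.savez('w2.npz',**{k:p[k] for k in ['pixels','mtx','R','t']})
for t in ['neck','thread_top','neck_home']:
    for r in place_of(p,t): print(t,np.round(r['point'],1),round(r['score'],2),np.round(proj(p,r['point'])))
c=cut_out(p,'neck')
for r in c: m=r['pixels']; print(r['score'],m.sum(),np.argwhere(m).mean(0)[::-1])
u=proj(p,[585,-98,82]).astype(int)
im=cv2.imread('pics/w2.png')[max(0,u[1]-60):u[1]+60,u[0]-60:u[0]+60]; print(u)
cv2.imwrite('pics/w2c.png',cv2.resize(im,None,fx=5,fy=5,interpolation=cv2.INTER_CUBIC))
```

```text
t 2.67 pos [ 518.3 -117.7  214.5] j [-0.37  0.36  1.53 -0.    1.25  0.95] F [ 0.6 -0.3 -0.2] M [ 0.   -0.01  0.04] w 91.7
[[-9.000e-04  9.692e-01  2.464e-01]
 [-1.000e-04  2.464e-01 -9.692e-01]
 [-1.000e+00 -9.000e-04 -1.000e-04]]
neck [580.2 -91.3  83. ] 0.67 [248. 121.]
thread_top [ 584.  -101.9   78.7] 0.91 [258. 120.]
neck_home [587.3 -97.4  65.1] 0.62 [255. 116.]
neck_home [ 585.2 -101.7   78.1] 0.23 [258. 119.]
0.77 2010 [254.59402985 118.4119403 ]
[255 117]
```

View pics/w2c.png

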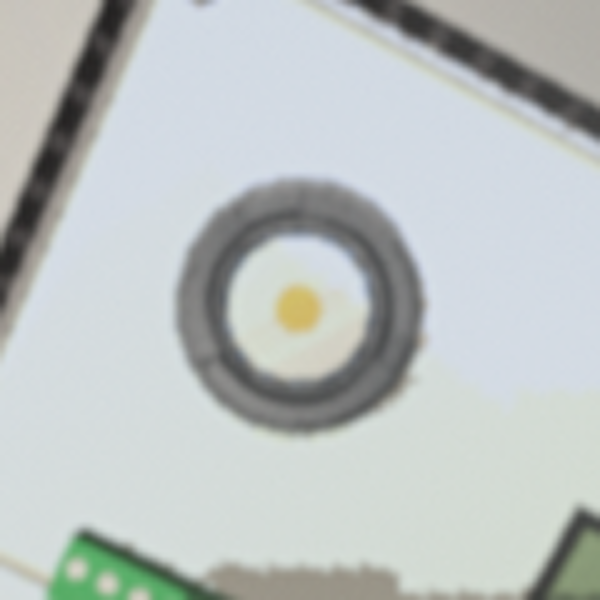

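Run:
```python
from h import *
p=np.load('w2.npz')
print(ray(p,(254.5,118.5),86),ray(p,(254.7,118.3),80),ray(p,(254.7,118.3),76))
o=st(); print(rel([500,311,214],o), rel([500-30,311-58,200],o))
# neck circle radius check
```

```text
[584.203112   -97.70597169  86.        ] [584.45409386 -97.78812282  80.        ] [584.4590006  -97.74257196  76.        ]
t 2.92 pos [ 518.6 -117.6  215.2] j [-0.37  0.36  1.53 -0.    1.25  0.96] F [-0.4 -0.1  0.4] M [-0.04  0.03  0.02] w 92.0
[[ 6.000e-04  9.692e-01  2.461e-01]
 [-4.000e-04  2.461e-01 -9.692e-01]
 [-1.000e+00  5.000e-04  5.000e-04]]
[  0.03380933   2.91599546 -13.99894177] [  0.50059244   1.47072869 -12.37140589]
```

>>> send_rows --series "1 0 0.2 -2 -1.5;1 0.2 0.4 -4 -3;1 0.4 0.5 -6 -4.5;1 0.8 0.7 -8 -6;1 1.2 0.9 -10 -7;1 1.5 1.1 -12 -7;1 1.5 1.1 -12.7 -7;1 1.5 1.1 -12.7 -7"

```text
time: 3.92
tool_pos: [456.2, 261.4, 169.8]
tcp_rot: [0.643, 1.571, -0.065]
contact_force: [0.4, -0.2, 1.0]
grip_width: 91.7
```

Run:
```python
from h import *
o=st()
p=capture('wrist'); save(p,'w3.png'); np.savez('w3.npz',**{k:p[k] for k in ['pixels','mtx','R','t']})
for t in ['cap','cap_knob']:
    for r in place_of(p,t): print(t,np.round(r['point'],1),round(r['score'],2),np.round(proj(p,r['point'])))
u=proj(p,[500,311,47]).astype(int); print(u)
y0=max(0,u[1]-60);x0=max(0,u[0]-60)
im=cv2.imread('pics/w3.png')[y0:y0+120,x0:x0+120]; print(x0,y0)
cv2.imwrite('pics/w3c.png',cv2.resize(im,None,fx=5,fy=5,interpolation=cv2.INTER_CUBIC))
```

```text
t 3.92 pos [456.2 261.4 169.8] j [ 0.37  0.4   1.61 -0.    1.14  1.08] F [ 0.4 -0.2  1. ] M [-0.02 -0.06  0.02] w 91.7
[[ 3.000e-04  6.499e-01  7.600e-01]
 [-0.000e+00  7.600e-01 -6.499e-01]
 [-1.000e+00  2.000e-04  2.000e-04]]
cap [489.2 419.    0.5] 0.82 [188.  51.]
cap [4.975e+02 3.136e+02 4.000e-01] 0.75 [255. 121.]
cap [ 3.989e+02  3.145e+02 -3.000e-01] 0.64 [195. 174.]
cap_knob [484.6 427.1  48. ] 0.85 [165.  35.]
cap_knob [500.5 309.7  34.3] 0.81 [260. 122.]
cap_knob [400.7 317.   29.8] 0.75 [188. 176.]
[258 121]
198 61
```

View pics/w3c.png

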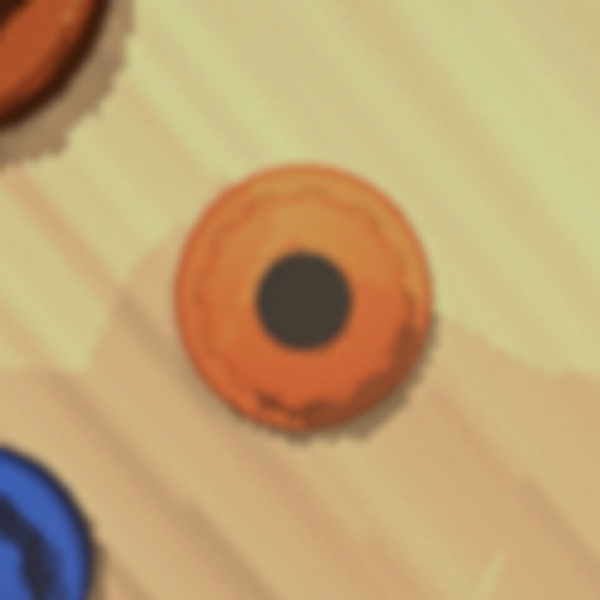

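View pics/w3.png

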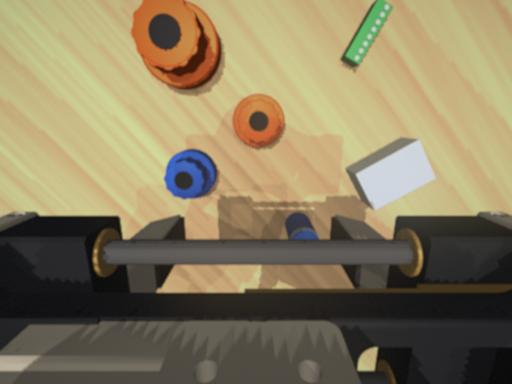

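Run:
```python
from h import *
p=np.load('w3.npz')
a=ray(p,(258.4,120.8),47);b=ray(p,(258.2,120.2),17); print(a,b)
o=st(); c=(a+b)/2
for z in (80,22): print(rel([c[0],c[1],z],o))
```

```text
[500.22364782 311.63963497  47.        ] [500.48866497 312.14157295  17.        ]
t 4.08 pos [457.1 259.3 169.9] j [ 0.37  0.4   1.61 -0.    1.14  1.08] F [ 0.9 -0.5 -0.7] M [-0.01 -0.05 -0.01] w 92.0
[[ 4.000e-04  6.527e-01  7.576e-01]
 [-3.000e-04  7.576e-01 -6.527e-01]
 [-1.000e+00  0.000e+00  5.000e-04]]
[ 2.99728871  2.26808302 -0.05262199]
[ 4.93062179  2.26800244 -0.05361606]
```

>>> send_rows --series "0.6 0.6 1.2 0 0;0.6 1.8 2.27 -0.05 0;0.6 2.8 2.27 -0.05 0;0.6 2.8 2.27 -0.05 0;0.6 4 2.27 -0.05 0;0.6 4.7 2.27 -0.05 0;0.6 4.9 2.27 -0.05 0;0.6 4.9 2.27 -0.05 0"

```text
time: 5.08
tool_pos: [500.9, 312.7, 24.0]
tcp_rot: [1.052, 1.569, 0.342]
contact_force: [-0.2, 0.5, -0.4]
grip_width: 73.6
```

Run:
```python
from h import *
o=st()
p=capture('wrist'); save(p,'w4.png')
```

```text
t 5.08 pos [500.9 312.7  24. ] j [ 0.43  0.68  1.57 -0.    0.89  1.14] F [-0.2  0.5 -0.4] M [-0.07 -0.03 -0.  ] w 73.6
[[ 1.500e-03  6.525e-01  7.578e-01]
 [ 5.000e-04  7.578e-01 -6.525e-01]
 [-1.000e+00  1.400e-03  8.000e-04]]
```

View pics/w4.png

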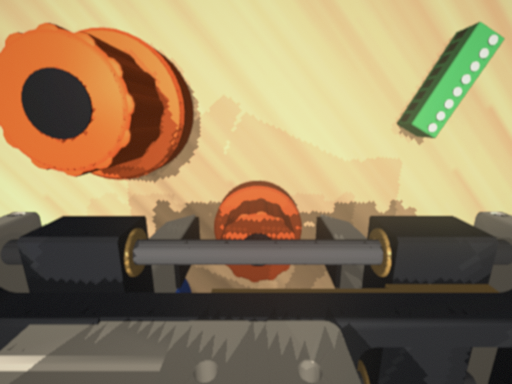

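>>> send_rows --series "-1 0 0 0 0;-1 0 0 0 0;-1 0 0 0 0;-1 0 0 0 0;-1 0 0 0 0;-1 0 0 0 0"

```text
time: 5.88
tool_pos: [500.2, 313.0, 22.9]
tcp_rot: [0.667, 1.57, -0.044]
contact_force: [-0.8, -0.4, 3.6]
grip_width: 43.5
```

Run:
```python
from h import *
o=st()
```

```text
t 5.88 pos [500.2 313.   22.9] j [ 0.43  0.68  1.57 -0.    0.89  1.14] F [-0.8 -0.4  3.6] M [-0.13 -0.01  0.01] w 43.5
[[ 3.000e-04  6.519e-01  7.583e-01]
 [-0.000e+00  7.583e-01 -6.519e-01]
 [-1.000e+00  2.000e-04  3.000e-04]]
```

>>> send_rows --series "-1 -2 0 0 0;-1 -4 0 0 0;-1 -4.3 -1.2 1.6 -2;-1 -4.3 -2.8 3.6 -4;-1 -4.3 -4.2 5.4 -6;-1 -4.3 -5.6 7.2 -8;-1 -4.3 -7 9 -10;-1 -4.3 -7.9 10.2 -12"

```text
time: 6.88
tool_pos: [570.4, -32.7, 151.4]
tcp_rot: [2.391, 1.57, 2.718]
contact_force: [0.9, 0.7, -0.8]
grip_width: 43.6
```

>>> send_rows --series "-1 0 0 0 0;-1 0 0 0 0"

```text
time: 7.12
tool_pos: [570.0, -30.7, 151.2]
tcp_rot: [2.311, 1.569, 2.63]
contact_force: [-0.3, 0.4, -1.3]
grip_width: 43.5
```

Run:
```python
from h import *
o=st(); print(rel([584.1,-97.0,120],o))
p=capture('wrist'); save(p,'w5.png'); p=capture('scene'); save(p,'s5.png')
```

```text
t 7.12 pos [570.  -30.7 151.2] j [-0.19  0.49  1.5   0.    1.15 -0.51] F [-0.3  0.4 -1.3] M [-0.01 -0.14  0.01] w 43.5
[[-1.200e-03 -3.137e-01  9.495e-01]
 [ 7.000e-04  9.495e-01  3.137e-01]
 [-1.000e+00  1.000e-03 -1.000e-03]]
[ 1.03706772 -2.24576871 -0.24744718]
```

View pics/w5.png

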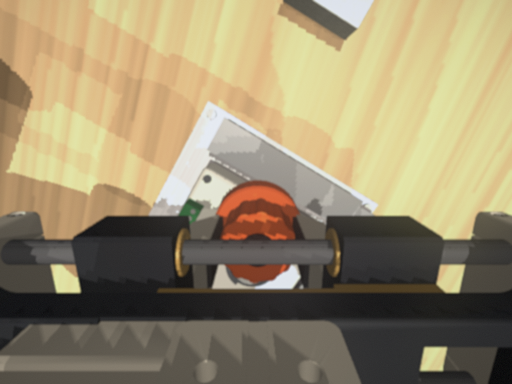

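View pics/s5.png

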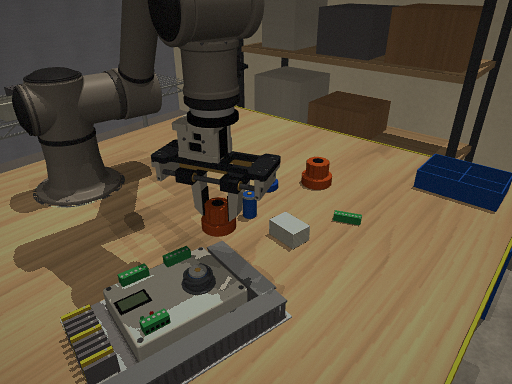

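>>> send_rows --series "-1 0 -1.2 -0.2 0;-1 0.4 -2.25 -0.25 0;-1 1.2 -2.25 -0.25 0;-1 1.3 -2.25 -0.25 0;-1 1.3 -2.25 -0.25 0;-1 1.3 -2.25 -0.25 0"

```text
time: 7.98
tool_pos: [585.3, -96.8, 113.8]
tcp_rot: [-0.638, 1.569, -0.315]
contact_force: [0.3, -0.1, -0.8]
grip_width: 43.1
```

Run:
```python
from h import *
o=st(); print(rel([584.1,-97.0,100],o))
p=capture('scene'); save(p,'s6.png')
im=cv2.imread('pics/s6.png')[200:320,120:280]
cv2.imwrite('pics/s6c.png',cv2.resize(im,None,fx=4.5,fy=4.5,interpolation=cv2.INTER_CUBIC))
print(proj(p,[584.3,-97.7,82]))
```

```text
t 7.97 pos [585.3 -96.8 113.8] j [-0.29  0.57  1.48 -0.    1.09 -0.62] F [ 0.3 -0.1 -0.8] M [-0.02 -0.11 -0.01] w 43.1
[[ 1.700e-03 -3.170e-01  9.484e-01]
 [-6.000e-04  9.484e-01  3.170e-01]
 [-1.000e+00 -1.100e-03  1.400e-03]]
[ 0.46036652  0.00569261 -0.04138222]
[196.64919771 271.25062387]
```

View pics/s6c.png

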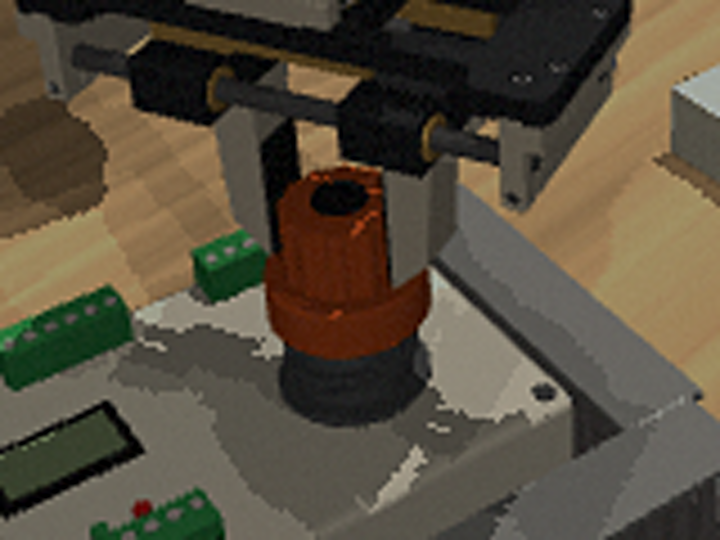

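>>> send_rows --series "-1 0.15 0 -0.02 0;-1 0.3 0 -0.02 0;-1 0.3 0 -0.02 0;-1 0.3 0 -0.02 0"

```text
time: 8.52
tool_pos: [584.2, -97.6, 103.6]
tcp_rot: [-3.013, 1.571, -2.691]
contact_force: [0.8, -0.1, -0.3]
grip_width: 43.2
```

>>> send_rows --series "-1 0.04 0 0 0;-1 0.08 0 0 0;-1 0.08 0 0 0;-1 0.08 0 0 0"

```text
time: 9.02
tool_pos: [584.2, -97.6, 101.3]
tcp_rot: [-1.735, 1.571, -1.413]
contact_force: [0.8, 0.4, -1.2]
grip_width: 43.2
```

>>> send_rows --series "-1 0.04 0 0 0;-1 0.06 0 0 0;-1 0.06 0 0 0;-1 0.06 0 0 0"

```text
time: 9.52
tool_pos: [584.2, -97.6, 99.5]
tcp_rot: [-1.457, 1.571, -1.136]
contact_force: [-0.6, -0.1, -1.1]
grip_width: 43.7
```

>>> send_rows --series "-1 0.03 0 0 0;-1 0.05 0 0 0;-1 0.05 0 0 0;-1 0.05 0 0 0"

```text
time: 10.02
tool_pos: [584.3, -97.7, 98.7]
tcp_rot: [-0.804, 1.57, -0.482]
contact_force: [-1.7, 0.6, 4.6]
grip_width: 43.4
```

>>> send_rows --series "-1 0.03 0 0 0;-1 0.03 0 0 0;-1 0.03 0 0 0"

```text
time: 10.4
tool_pos: [584.4, -97.7, 98.5]
tcp_rot: [-0.825, 1.569, -0.503]
contact_force: [-3.3, 0.1, 10.6]
grip_width: 43.3
```

>>> send_rows --series "-1 -0.01 0 0 -1;-1 -0.02 0 0 -2;-1 -0.03 0 0 -3;-1 -0.04 0 0 -4;-1 -0.04 0 0 -4"

```text
time: 11.02
tool_pos: [585.1, -97.6, 99.6]
tcp_rot: [-0.888, 1.568, -0.216]
contact_force: [-0.4, 0.4, 6.7]
grip_width: 43.7
```

Run:
```python
from h import *
o=st()
```

```text
t 11.03 pos [585.1 -97.6  99.6] j [-0.29  0.59  1.5   0.    1.05 -0.97] F [-0.4  0.4  6.7] M [ 0.15 -0.09  0.12] w 43.7
[[ 2.700e-03 -6.223e-01  7.828e-01]
 [-6.000e-04  7.828e-01  6.223e-01]
 [-1.000e+00 -2.200e-03  1.800e-03]]
```

>>> send_rows --series "-1 -0.008 0 0 -1;-1 -0.016 0 0 -2;-1 -0.025 0 0 -3;-1 -0.03 0 0 -4;-1 -0.03 0 0 -4"

```text
time: 11.65
tool_pos: [584.2, -97.4, 99.1]
tcp_rot: [0.278, 1.571, 1.297]
contact_force: [-0.0, 1.4, -0.4]
grip_width: 43.3
```

Run:
```python
from h import *
o=st()
```

```text
t 11.65 pos [584.2 -97.4  99.1] j [-0.29  0.59  1.5   0.    1.06 -1.31] F [-0.   1.4 -0.4] M [ 0.22 -0.26  0.04] w 43.3
[[ 1.000e-04 -8.515e-01  5.243e-01]
 [ 2.000e-04  5.243e-01  8.515e-01]
 [-1.000e+00  1.000e-04  2.000e-04]]
```

Run:
```python
from h import *
p=capture('scene'); save(p,'s7.png')
im=cv2.imread('pics/s7.png')[200:320,120:280]
cv2.imwrite('pics/s7c.png',cv2.resize(im,None,fx=4.5,fy=4.5,interpolation=cv2.INTER_CUBIC))
st()
```

```text
t 11.7 pos [584.1 -97.4  99. ] j [-0.29  0.59  1.5   0.    1.06 -1.31] F [ 0.1  1.6 -0.7] M [ 0.29 -0.25  0.04] w 43.2
[[-1.000e-04 -8.510e-01  5.252e-01]
 [ 3.000e-04  5.252e-01  8.510e-01]
 [-1.000e+00  2.000e-04  2.000e-04]]
```

View pics/s7c.png

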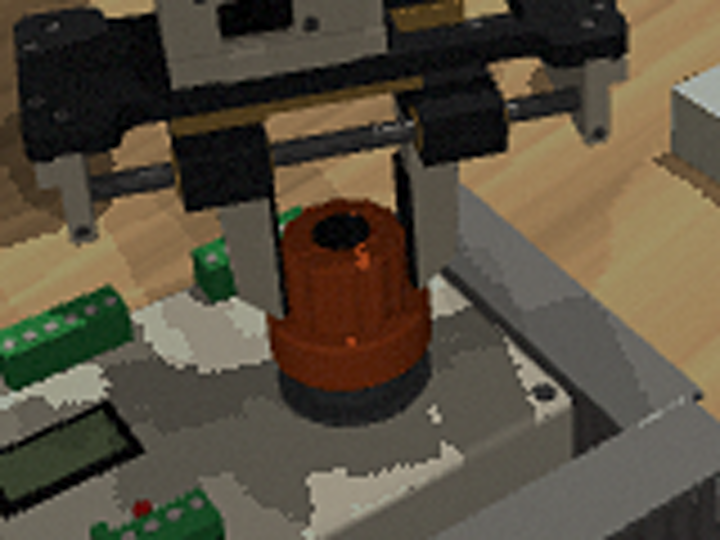

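>>> send_rows --series "-1 0.02 0 0 0;-1 0.04 0 0 0;-1 0.04 0 0 0"

```text
time: 12.08
tool_pos: [583.9, -97.5, 97.7]
tcp_rot: [1.85, 1.57, 2.869]
contact_force: [-0.2, 1.0, -1.6]
grip_width: 43.3
```

Run:
```python
from h import *
st()
```

```text
t 12.07 pos [583.9 -97.5  97.7] j [-0.29  0.59  1.5  -0.    1.05 -1.31] F [-0.2  1.  -1.6] M [ 0.32 -0.13  0.07] w 43.3
[[-7.000e-04 -8.517e-01  5.240e-01]
 [ 2.000e-04  5.240e-01  8.517e-01]
 [-1.000e+00  7.000e-04 -2.000e-04]]
```

>>> send_rows --series "-1 0.03 0 0 0;-1 0.06 0 0 0;-1 0.08 0 0 0;-1 0.08 0 0 0"

```text
time: 12.58
tool_pos: [584.2, -97.7, 95.5]
tcp_rot: [-2.796, 1.571, -1.777]
contact_force: [-0.2, -0.4, -0.4]
grip_width: 43.7
```

>>> send_rows --series "-1 0.03 0 0 0;-1 0.05 0 0 0;-1 0.05 0 0 0;-1 0.05 0 0 0"

```text
time: 13.08
tool_pos: [584.4, -97.7, 94.7]
tcp_rot: [-1.548, 1.57, -0.529]
contact_force: [-1.5, -0.2, 6.7]
grip_width: 43.4
```

>>> send_rows --series "-1 0.008 0 0 1;-1 0.016 0 0 2;-1 0.025 0 0 3;-1 0.033 0 0 4;-1 0.042 0 0 5;-1 0.042 0 0 5"

```text
time: 13.82
tool_pos: [584.7, -97.9, 93.5]
tcp_rot: [-1.006, 1.569, -0.423]
contact_force: [0.1, 0.5, 4.4]
grip_width: 43.1
```

Run:
```python
from h import *
st()
```

```text
t 13.82 pos [584.7 -97.9  93.5] j [-0.3   0.59  1.51 -0.    1.04 -0.88] F [0.1 0.5 4.4] M [-0.14 -0.06 -0.08] w 43.1
[[ 1.500e-03 -5.499e-01  8.352e-01]
 [-7.000e-04  8.352e-01  5.499e-01]
 [-1.000e+00 -1.400e-03  9.000e-04]]
```

>>> send_rows --series "-1 0.008 0 0 1;-1 0.016 0 0 2;-1 0.025 0 0 3;-1 0.033 0 0 4;-1 0.042 0 0 5;-1 0.05 0 0 6;-1 0.05 0 0 6"

```text
time: 14.7
tool_pos: [584.6, -97.8, 92.0]
tcp_rot: [-0.461, 1.569, -0.402]
contact_force: [0.1, -0.5, 5.2]
grip_width: 43.7
```

Run:
```python
from h import *
st()
```

```text
t 14.7 pos [584.6 -97.8  92. ] j [-0.29  0.59  1.51 -0.    1.04 -0.35] F [ 0.1 -0.5  5.2] M [-0.12  0.   -0.14] w 43.7
[[ 1.400e-03 -5.890e-02  9.983e-01]
 [-6.000e-04  9.983e-01  5.890e-02]
 [-1.000e+00 -7.000e-04  1.300e-03]]
```

>>> send_rows --series "-1 0.008 0 0 1;-1 0.016 0 0 2;-1 0.025 0 0 3;-1 0.033 0 0 4;-1 0.042 0 0 5;-1 0.042 0 0 5"

```text
time: 15.45
tool_pos: [584.6, -97.8, 90.8]
tcp_rot: [-0.003, 1.569, -0.381]
contact_force: [-0.1, -0.2, 6.7]
grip_width: 43.1
```

Run:
```python
from h import *
st()
```

```text
t 15.45 pos [584.6 -97.8  90.8] j [-0.3   0.6   1.51 -0.    1.04  0.08] F [-0.1 -0.2  6.7] M [-0.06  0.09 -0.07] w 43.1
[[ 1.400e-03  3.686e-01  9.296e-01]
 [-5.000e-04  9.296e-01 -3.686e-01]
 [-1.000e+00 -0.000e+00  1.500e-03]]
```

>>> send_rows --series "-1 0.008 0 0 1;-1 0.016 0 0 2;-1 0.025 0 0 3;-1 0.025 0 0 3"

```text
time: 15.95
tool_pos: [584.6, -97.8, 89.9]
tcp_rot: [0.262, 1.569, -0.377]
contact_force: [-0.6, -0.8, 6.6]
grip_width: 43.0
```

Run:
```python
from h import *
st()
```

```text
t 15.95 pos [584.6 -97.8  89.9] j [-0.29  0.6   1.51 -0.    1.03  0.34] F [-0.6 -0.8  6.6] M [-0.06  0.06 -0.07] w 43.0
[[ 1.300e-03  5.965e-01  8.026e-01]
 [-5.000e-04  8.026e-01 -5.965e-01]
 [-1.000e+00  4.000e-04  1.400e-03]]
```

>>> send_rows --series "-1 0.008 0 0 1;-1 0.016 0 0 2;-1 0.016 0 0 2"

```text
time: 16.32
tool_pos: [584.8, -97.8, 89.9]
tcp_rot: [0.45, 1.569, -0.363]
contact_force: [-0.6, 0.0, 7.5]
grip_width: 43.3
```

Run:
```python
from h import *
st()
```

```text
t 16.32 pos [584.8 -97.8  89.9] j [-0.29  0.6   1.51 -0.    1.03  0.52] F [-0.6  0.   7.5] M [-0.04  0.23 -0.03] w 43.3
[[ 2.000e-03  7.267e-01  6.869e-01]
 [-8.000e-04  6.869e-01 -7.267e-01]
 [-1.000e+00  9.000e-04  1.900e-03]]
```

>>> send_rows --series "-1 0.008 0 0 1;-1 0.008 0 0 1;-1 0.008 0 0 1"

```text
time: 16.7
tool_pos: [584.9, -97.9, 89.8]
tcp_rot: [0.543, 1.568, -0.357]
contact_force: [-1.0, 0.7, 9.1]
grip_width: 43.7
```

Run:
```python
from h import *
st()
```

```text
t 16.7 pos [584.9 -97.9  89.8] j [-0.29  0.6   1.51 -0.    1.03  0.61] F [-1.   0.7  9.1] M [-0.02  0.2  -0.06] w 43.7
[[ 2.300e-03  7.833e-01  6.216e-01]
 [-9.000e-04  6.216e-01 -7.833e-01]
 [-1.000e+00  1.300e-03  2.100e-03]]
```

>>> send_rows --series "-1 0.005 0 0 1;-1 0.01 0 0 2;-1 0.01 0 0 2"

```text
time: 17.08
tool_pos: [585.1, -98.0, 89.9]
tcp_rot: [0.715, 1.568, -0.361]
contact_force: [-1.1, -0.9, 10.4]
grip_width: 43.3
```

Run:
```python
from h import *
st()
```

```text
t 17.07 pos [585.1 -98.   89.9] j [-0.29  0.6   1.51 -0.    1.03  0.78] F [-1.1 -0.9 10.4] M [ 0.    0.34 -0.02] w 43.3
[[ 0.0029  0.8798  0.4753]
 [-0.0011  0.4753 -0.8798]
 [-1.      0.002   0.0023]]
```

Run:
```python
from h import *
p=capture('scene'); save(p,'s8.png'); 
im=cv2.imread('pics/s8.png')[200:320,120:280]
cv2.imwrite('pics/s8c.png',cv2.resize(im,None,fx=4.5,fy=4.5,interpolation=cv2.INTER_CUBIC))
print(get_obs()['tau'])
p=capture('wrist'); save(p,'w8.png')
```

```text
[ 4.93308417e-01 -4.66010964e+01 -1.87805915e+01  2.38054739e-01
 -4.77856323e-01  4.24227747e-02]
```

View pics/s8c.png

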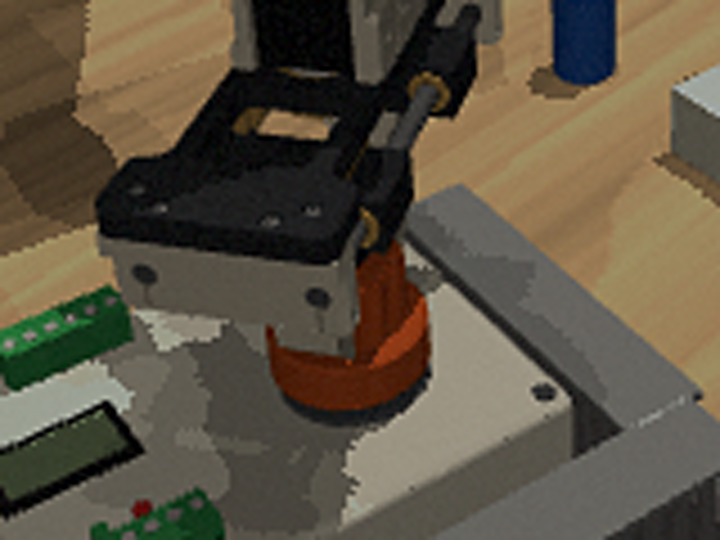

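View pics/w8.png

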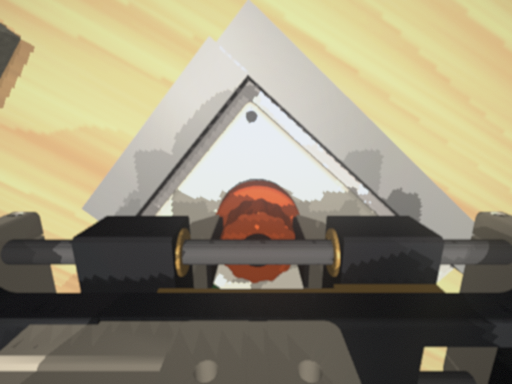

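>>> send_rows --series "-1 -0.025 0 0 1;-1 -0.025 0 0 2;-1 -0.025 0 0 2"

```text
time: 17.55
tool_pos: [584.7, -97.8, 89.9]
tcp_rot: [0.876, 1.569, -0.374]
contact_force: [-0.8, -0.7, 6.8]
grip_width: 43.3
```

Run:
```python
from h import *
o=st();print(o['tau'][5])
```

```text
t 17.55 pos [584.7 -97.8  89.9] j [-0.29  0.6   1.51 -0.    1.03  0.96] F [-0.8 -0.7  6.8] M [-0.04  0.07 -0.05] w 43.3
[[ 1.800e-03  9.490e-01  3.154e-01]
 [-7.000e-04  3.154e-01 -9.490e-01]
 [-1.000e+00  1.400e-03  1.200e-03]]
0.3148913662880659
```

>>> send_rows --series "-1 0 0 0 1;-1 0 0 0 1"

```text
time: 17.8
tool_pos: [584.8, -97.7, 89.9]
tcp_rot: [1.094, 1.569, -0.243]
contact_force: [-0.7, -0.1, 6.8]
grip_width: 43.1
```

Run:
```python
from h import *
o=st();print(o['tau'][5])
```

```text
t 17.8 pos [584.8 -97.7  89.9] j [-0.29  0.6   1.51  0.    1.03  1.04] F [-0.7 -0.1  6.8] M [-0.01  0.08 -0.17] w 43.1
[[ 1.900e-03  9.729e-01  2.313e-01]
 [-5.000e-04  2.313e-01 -9.729e-01]
 [-1.000e+00  1.800e-03  9.000e-04]]
0.19259629771113396
```

>>> send_rows --series "-1 0 0 0 0.5;-1 0 0 0 1;-1 0 0 0 1"

```text
time: 18.18
tool_pos: [584.9, -97.6, 89.9]
tcp_rot: [1.173, 1.569, -0.251]
contact_force: [1.1, 1.3, 6.0]
grip_width: 43.1
```

Run:
```python
from h import *
o=st();print(o['tau'][5])
```

```text
t 18.18 pos [584.9 -97.6  89.9] j [-0.29  0.6   1.51  0.    1.03  1.13] F [1.1 1.3 6. ] M [ 0.13 -0.01  0.1 ] w 43.1
[[ 2.000e-03  9.892e-01  1.468e-01]
 [-5.000e-04  1.468e-01 -9.892e-01]
 [-1.000e+00  1.900e-03  8.000e-04]]
0.23820449598133564
```

>>> send_rows --series "-1 0 0 0 0.5;-1 0 0 0 1;-1 0 0 0 1"

```text
time: 18.55
tool_pos: [584.9, -97.5, 89.9]
tcp_rot: [1.255, 1.569, -0.255]
contact_force: [0.5, 0.5, 5.8]
grip_width: 43.4
```

Run:
```python
from h import *
o=st();print(o['tau'][5])
```

```text
t 18.55 pos [584.9 -97.5  89.9] j [-0.29  0.6   1.51  0.    1.03  1.22] F [0.5 0.5 5.8] M [ 0.08 -0.    0.15] w 43.4
[[ 2.000e-03  9.982e-01  6.030e-02]
 [-5.000e-04  6.030e-02 -9.982e-01]
 [-1.000e+00  2.000e-03  7.000e-04]]
0.329721188172698
```

>>> send_rows --series "-1 0 0 0 0.5;-1 0 0 0 1;-1 0 0 0 1"

```text
time: 18.92
tool_pos: [585.0, -97.5, 89.9]
tcp_rot: [1.331, 1.568, -0.266]
contact_force: [1.0, 0.7, 6.0]
grip_width: 43.2
```

Run:
```python
from h import *
o=st();print(o['tau'][5]);o=get_obs();print(o['tau'][5],o['moment'])
```

```text
t 18.93 pos [585.  -97.5  89.9] j [-0.29  0.6   1.51  0.    1.03  1.3 ] F [1.  0.7 6. ] M [ 0.2  -0.08  0.43] w 43.2
[[ 2.200e-03  9.997e-01 -2.630e-02]
 [-6.000e-04 -2.630e-02 -9.997e-01]
 [-1.000e+00  2.200e-03  5.000e-04]]
0.5652745999395847
0.5652745999395847 [ 0.20417216 -0.07972251  0.43444495]
```

>>> send_rows --series "-1 0 0 0 0.5;-1 0 0 0 0.5;-1 0 0 0 0.5"

```text
time: 19.3
tool_pos: [584.6, -97.5, 89.9]
tcp_rot: [1.171, 1.569, -0.468]
contact_force: [-0.3, 1.1, 6.7]
grip_width: 43.2
```

Run:
```python
from h import *
o=st();print(o['tau'][5])
```

```text
t 19.3 pos [584.6 -97.5  89.9] j [-0.29  0.6   1.51 -0.    1.03  1.35] F [-0.3  1.1  6.7] M [0.22 0.21 0.73] w 43.2
[[ 1.300e-03  9.976e-01 -6.900e-02]
 [-7.000e-04 -6.900e-02 -9.976e-01]
 [-1.000e+00  1.300e-03  6.000e-04]]
0.7027480378746986
```

>>> send_rows --series "-1 0 0 0 -0.2;-1 0 0 0 -0.2;0.5 0 0 0 -0.2;0.5 0 0 0 -0.2;0.5 0 0 0 -0.2;0.5 0 0 0 -0.2"

```text
time: 20.05
tool_pos: [584.0, -97.6, 88.8]
tcp_rot: [-1.574, 1.57, 3.085]
contact_force: [0.6, 0.1, 0.6]
grip_width: 68.4
```

>>> send_rows --series "0.5 -0.5 0 0 0;0.5 -1.5 0 0 0;0.5 -3 0 0 0;0.5 -4 -0.8 0 0;0.5 -4 -1.6 0 0;0.5 -4 -1.6 0 0;0.5 -4 -1.6 0 0"

```text
time: 20.92
tool_pos: [536.8, -95.1, 209.6]
tcp_rot: [1.338, 1.57, -0.286]
contact_force: [-0.2, 0.7, 0.0]
grip_width: 69.1
```

Run:
```python
from h import *
st()
p=capture('wrist'); save(p,'w9.png'); 
for t in ['cap','cap_knob','neck']:
    for r in place_of(p,t): print(t,np.round(r['point'],1),round(r['score'],2),np.round(proj(p,r['point'])))
for s in ['scene','top']:
    p=capture(s); save(p,s+'9.png')
    for t in ['cap','spare_cell','carton','terminal_plug']:
        for r in place_of(p,t)[:3]: print(s,t,np.round(r['point']),round(r['score'],2))
im=cv2.imread('pics/scene9.png')[200:320,120:280]
cv2.imwrite('pics/s9c.png',cv2.resize(im,None,fx=4.5,fy=4.5,interpolation=cv2.INTER_CUBIC))
```

```text
t 20.93 pos [536.8 -95.1 209.6] j [-0.32  0.39  1.5   0.    1.25  1.31] F [-0.2  0.7  0. ] M [0.03 0.01 0.04] w 69.1
[[ 1.100e-03  9.985e-01 -5.380e-02]
 [-3.000e-04 -5.380e-02 -9.986e-01]
 [-1.000e+00  1.100e-03  3.000e-04]]
cap [581.9 -96.9  65.7] 0.69 [257. 141.]
cap [582.9 -99.3 100.5] 0.3 [259. 142.]
cap_knob [583.8 -97.3  97.8] 0.68 [257. 141.]
scene cap [399. 319.  -1.] 0.97
scene cap [578. -98.  64.] 0.75
scene cap [485. 420.  -0.] 0.59
scene spare_cell [458. 182.   1.] 0.61
scene carton [576. 168.   3.] 0.63
scene terminal_plug [639. 311.   1.] 0.87
top cap [400. 314.   3.] 0.67
top cap [483. 420.  -4.] 0.56
top spare_cell [453. 180.   1.] 0.65
top carton [581. 166.  -2.] 0.76
top terminal_plug [642. 304.   3.] 0.73
```

View pics/s9c.png

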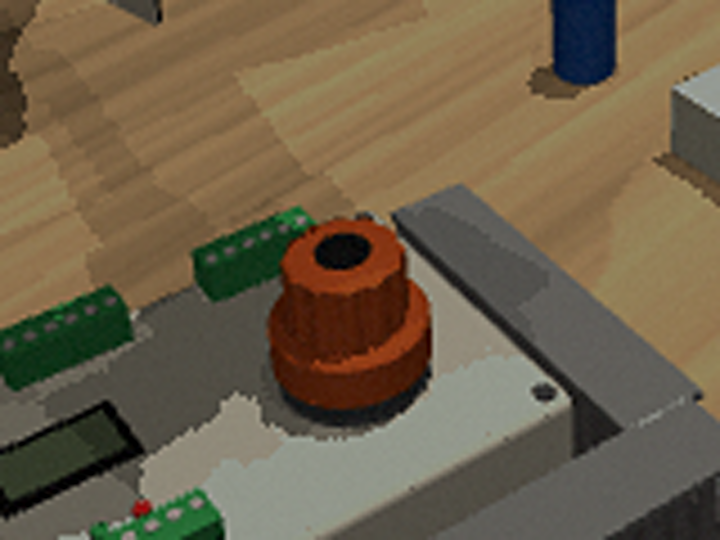

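View pics/w9.png

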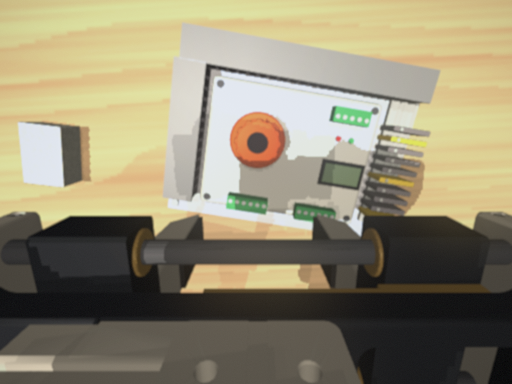

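Run:
```python
from h import *
p=capture('scene'); print(proj(p,[584.3,-97.7,114]), 'seen', (196.2,255.8))
st(); print(close_job())
```

```text
[195.09330914 255.55508665] seen (196.2, 255.8)
t 21.68 pos [536.2 -95.  209.1] j [-0.32  0.39  1.5  -0.    1.25  1.31] F [-0.3  0.7  0.5] M [ 0.05  0.   -0.02] w 68.9
[[ 1.000e-04  9.986e-01 -5.370e-02]
 [-1.000e-04 -5.370e-02 -9.986e-01]
 [-1.000e+00  1.000e-04  1.000e-04]]
the job is handed in; nothing more can be done
None
```

The small orange cap is screwed home on the logger's battery neck and released, and the job is handed in at 21.7 s. No verdict came back.

- **Backing up:** I set the cap on the neck and pressed with about 5–10 N. I turned it about 40° anticlockwise until the vertical load vanished, which I took as the click. It then came down freely and landed about 5 mm lower.
- **Screwing home:** I turned it about 150° clockwise to the stop. The height stayed at 15 mm below the rim while the turning moment rose.
- **Last checks:** The cap looks level and centred on the neck. The knob's top appears within about 1 px of where it should be with the cap home. The spare cell, carton and terminal plug are where they were, within the measuring error, and the gripper is clear.
- **Over the snug range:** The last nudge peaked at about 0.7 N m, above the 0.3–0.6 N m asked for but below 1 N m.
- **Inferred, not seen:** That the cap reached the top of the thread, and how hard the thread now bears on it, I judged from heights, forces and moments only.

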